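Stand a toppled carton back up against the batten

TASK

A small parts carton has keeled over and leans on the edge of the flat tin. With the fingertips only, never picking it up, push it back upright on its base, and then push it, standing, back away from you until its rear side sits flat against the long wooden batten on the bench. Leave the tin, the other cartons and the bottle where they are.

Things in the scene. Friction and masses are not known exactly. Their poses are not given: they have to be found in the camera images.
- carton_mid (a point): Centre of the leaning carton, a closed box, 0.18 kg. Axes: x along its 50 mm side, y along its 60 mm side, z up its 85 mm height (vertical when it stands, centre then 42.5 mm high). At the start it leans some 45 degrees to its own +x, on its lower +x edge, its +x face on the tin's edge. Below about 30 degrees it drops upright by itself. Its +y face (50 x 85 mm) goes against the batten.
- carton_edge (a point): Middle of the carton's top +x edge, the outermost edge of its overhanging end; at the start about 60 mm above the bench, over the tin and 26 mm above its lid. Pushed level, away from the tin, it raises the carton, which turns on its lower edge. Axes as the carton's. Once it stands, a push up to 30 mm above the bench slides the carton without tipping it.
- tin: Flat lidded tin, 80 x 118 mm and 34 mm high, loose, 0.45 kg; origin at the centre of its underside. Its x axis runs along the 80 mm side; the carton leans on its upper long edge on the -x side (40 mm from its centre).
- batten: Straight wooden batten screwed to the bench, 440 mm long (its y axis), 25 mm wide (x), 25 mm high; origin at the centre of its underside. Its -x face, 12.5 mm from the origin, faces the robot and is the stop: the carton touches it when its centre is 42.5 mm from the batten's origin along -x. At the start the carton is 3 to 9 cm clear of it.
- carton_tall: Bystander: another carton standing upright in front of the batten, 55 x 70 mm and 100 mm high; origin at the centre of its underside. At least 3 cm from the place where the leaning carton will stand.
- parts_box: Bystander behind the batten: low carton, 50 x 85 mm and 50 mm high; origin at the centre of its underside.
- bottle: Bystander behind the batten: sealant bottle with a pointed nozzle, 43 mm across and 142 mm high; origin at the centre of its underside.

How it is judged:
On the way:
1. the carton stands upright on its base, still clear of the batten (angle between carton_mid's own z axis and vertical below 0.06 rad and x of carton_mid in the frame of batten below -0.055 m), for 0.2 s.
At the end, for the whole second after the job is handed in: The carton stands upright on its base on the bench (within 3.4 degrees), at rest, its rear side flat against the front of the batten (within 6 mm and 5.7 degrees) (angle between carton_mid's own z axis and vertical below 0.06 rad and x of carton_mid in the frame of batten between -0.0485 and 0 m and angle between the y axis of carton_mid and the x axis of batten, either way round below 0.1 rad and height (world z) of carton_mid below 0.048 m and y of carton_mid in the frame of batten between -0.22 and 0.22 m and linear speed of carton below 0.02 m/s); the robot touches nothing.
It fails at once if the carton was lifted off the bench (its centre more than 65 mm high) (height (world z) of carton_mid above 0.065 m).
It fails at once if the flat tin was moved more than 25 mm (distance of tin from where it was at the start of the episode above 0.025 m).
It fails at once if the taller carton was moved more than 25 mm (distance of carton_tall from where it was at the start of the episode above 0.025 m).
It fails at once if the low carton behind the batten was moved more than 25 mm (distance of parts_box from where it was at the start of the episode above 0.025 m).
It fails at once if the bottle behind the batten was moved more than 25 mm (distance of bottle from where it was at the start of the episode above 0.025 m).
It also fails if it takes over 48 s, if anything falls off the work surface, if the arm or the gripper's body presses on something with over 40 N, if the wrist force passes 120 N, or if a joint passes its speed limit or range.

ROBOT

A 6-joint arm with a two-finger parallel gripper is mounted at the origin on a cart in front of the work surface, level with it; the furniture and walls round the work are solid. World frame = base frame: x ahead of the robot, y to its left, z up, the work surface at z = 0. Lengths are in m, angles in rad, forces in N, time in s.
With the tool pointing down it reaches from about 0.325 to 0.9 m from the base axis. Payload 6.1 kg.
Tool frame: the origin (TCP) lies on the mounting face of the last link; the fingertips stand 173 mm ahead of it and the grasp point (between the pads) lies arm.pinch_z ahead of it (arm.pinch_z is the distance from the TCP to the grasp point, in m); z points along the fingers, y is the line along which they close (so a half turn about z gives the same grasp; the last joint's range is limited). The gripper opens to 85 mm and grips with 20 to 120 N. Pads are 22 mm wide; open, the fingers measure 114 mm over their backs; the gripper's body (76 mm by 85 mm) begins 54 mm behind the grasp point. The pads swing forward as they close: fully open they stand 13 mm farther back than shut.
Start: joints at [1.096, 0.22, 1.526, -0, 1.395, -0.126], TCP at [0.214, 0.587, 0.405] pointing down, gripper open.
Joint ranges: [-2.98, 2.98], [-0.91, 2.08], [0.09, 2.57], [-1.24, 4.39], [0.2, 2.65], [-2.68, 2.68]. Speed limits (rad/s): [2.57, 2.57, 3.01, 3.14, 3.14, 3.14].

INTERFACE

Orientations are given as a unit quaternion [w, x, y, z].
In Python, from rig import arm gives the robot as it stands.
- The arm moves only by the tool step_arm, never from a script. Its arguments are lists of equal length, an entry for each row: "offset": the shift along the tool's x, y, z in mm, a list of three; "rot": the turn, a rotation vector about the tool's x, y, z in degrees, a list of three; "claw": the finger opening in mm, from 0 to 85.4. In form: {"offset": [[dx, dy, dz], ...], "rot": [[ax, ay, az], ...], "claw": [claw, ...]}. A call has 1 to 20 rows; each row shifts and turns the commanded pose from where the row before left it, along the tool's axes as they then stand; what a row does not reach is not made up. A row lasts 1/12 s, in which the tool goes at most 41.7 mm and 7.16 degrees, less where a joint would pass 70% of its speed; a pose out of reach is approached as far as the arm can. A call is refused whole if a number of a shift passes 41.7 or a number of a turn 7.16, either way. A call with a gripper value outside its range is refused whole. The fingers move at their own pace and stop on an object; "force" is the grip in N (left out, the last holds). Time passes only in rows, so rows that do not move let the fingers close. It gives the time, the measured TCP pose, the force, the opening and the grip force at its end, in the units of the state.
- arm.get_obs(): the state, without advancing time (a new reading comes with each control period).
- arm.grab_frame(name): name is "scene" or "top"; returns a dict with "pixels" (480x640x3 uint8, red, green, blue), "mtx" (3x3 intrinsics, pixels), "pose" (4x4, takes a point from camera to world coordinates). Camera axes: x right, y down, z forward; pixel columns grow to the right and rows downward; lengths in m; the calibration is good to about 2 mm. A picture is of the moment at which its call begins. There is no depth.
- arm.close_job(): hands the job in; it is judged then, once.
The state is a dict: "t": time; "q": joint angles; "qd": joint speeds; "effort": joint torques, N m; "position": TCP position; "ee_rot": TCP orientation; "force": force on the tool from outside, world axes, zero at the start; "wrist_torque": the same for the moment, N m; "opening": opening from 0.0 (shut) to 1.0 (fully open); "gripper_force": force on a finger pad.
Only numpy, scipy, OpenCV 4.12 (cv2) and the standard library are available. Lean on these libraries where they do the work, as an engineer would, in place of code of your own. Each camera call takes 0.05 s, during which the arm holds its last target. There are 200 camera calls.

## Working session

There is one attempt and no reset: what is moved stays moved. The work goes in short steps, Python scripts to look and compute and a tool call to move; the robot and the scene stay as the last step left them, time stands still between calls to the robot, and variables do not carry over. Pictures are saved under pics/ and viewed, at most 10 in all, crops included, and the job is handed in when it is done.

Besides the shell and the picture viewer there is one more tool, called after "Emit:" as name(argument=value, ...) on one line, values as JSON. step_arm: Moves the arm, as the interface text tells. Its arguments: {"type":"object","properties":{"offset":{"type":"array"},"rot":{"type":"array"},"claw":{"type":"array"},"force":{"type":"number"}},"required":["offset","rot","claw"]}

```bash
mkdir -p pics; cat > h.py <<'E'
import numpy as np,cv2
from rig import arm
def snap(n,f):
    d=arm.grab_frame(n); cv2.imwrite('pics/'+f,d['pixels'][:,:,::-1]); np.savez(''+n+'.npz',mtx=d['mtx'],pose=d['pose']); return d
def ray(n,u,v,z):
    d=np.load(''+n+'.npz'); P=d['pose']; r=P[:3,:3]@np.linalg.solve(d['mtx'],[u,v,1.]); o=P[:3,3]; return o+r*(z-o[2])/r[2]
def proj(n,p):
    d=np.load(''+n+'.npz'); P=d['pose']; c=d['mtx']@(P[:3,:3].T@(np.array(p)-P[:3,3])); return c[:2]/c[2]
E
python3 - <<'E'
from h import *
for n in('scene','top'):
    d=snap(n,n+'0.png'); print(n,d['pose'].round(3).tolist())
o=arm.get_obs(); print(arm.pinch_z,o['t'],o['position'],o['ee_rot'],o['opening'])
E
```

```text
scene [[0.861, -0.389, 0.328, 0.406], [-0.509, -0.644, 0.572, -0.569], [-0.011, -0.659, -0.752, 0.702], [0.0, 0.0, 0.0, 1.0]]
top [[0.022, -0.988, 0.155, 0.513], [-1.0, -0.02, 0.012, -0.078], [-0.008, -0.155, -0.988, 0.89], [0.0, 0.0, 0.0, 1.0]]
0.1547 0.1 [0.21347798 0.58715302 0.40368467] [-2.48976190e-04  1.73492286e-01  9.84834824e-01 -8.56332050e-04] 0.9984268813367708
```

View pics/top0.png

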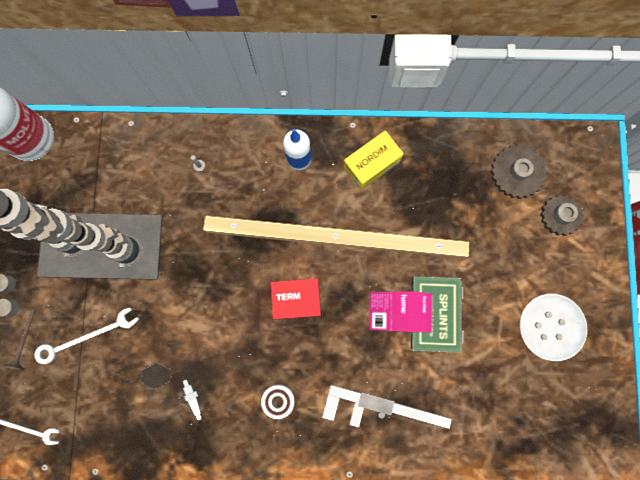

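View pics/scene0.png

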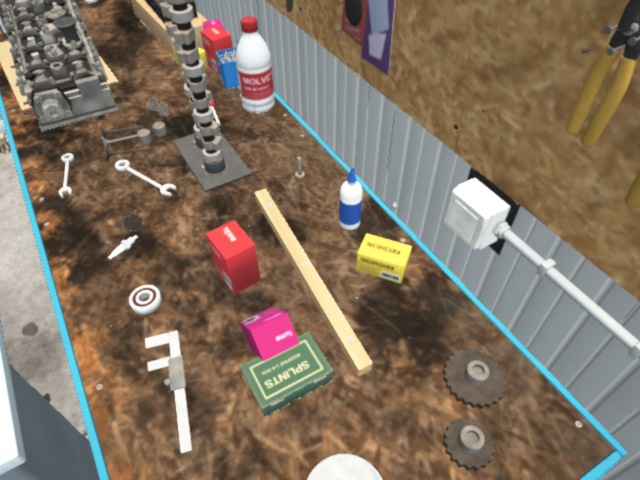

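The top view shows the batten from (205,224) to (469,249), and the red tall carton around (296,298). The pink carton spans (370..433, 291..332) and leans right, towards world -y, on the green tin at (413..462, 278..352). I'll enlarge that part.

```bash
python3 - <<'E'
import cv2
a=cv2.imread('pics/top0.png')[270:360,355:475]; b=cv2.imread('pics/scene0.png')[295:415,225:345]
cv2.imwrite('pics/c.png',cv2.hconcat([cv2.resize(a,(400,300),interpolation=2),cv2.resize(b,(400,400),interpolation=2)[:300]])) 
from h import *
for k,u,v,z in [('batL front',204,230,.025),('batR front',468,255,.025),('tin TL',415,278,.034),('TR',463,279,.034),('BR',462,352,.034),('BL',412,350,.034),
 ('red',271,282,.1),('red',318,279,.1),('red',320,316,.1),('red',273,319,.1),('pink edge t',433,293,.06),('pink edge b',432,332,.06)]: print(k,ray('top',u,v,z).round(3))
E
```

```text
batL front [0.658 0.13  0.025]
batR front [ 0.625 -0.306  0.025]
tin TL [ 0.585 -0.218  0.034]
TR [ 0.585 -0.295  0.034]
BR [ 0.469 -0.291  0.034]
BL [ 0.471 -0.213  0.034]
red [0.569 0.007 0.1  ]
red [ 0.575 -0.063  0.1  ]
red [ 0.52  -0.067  0.1  ]
red [0.514 0.002 0.1  ]
pink edge t [ 0.56  -0.242  0.06 ]
pink edge b [ 0.5   -0.239  0.06 ]
```

View pics/c.png

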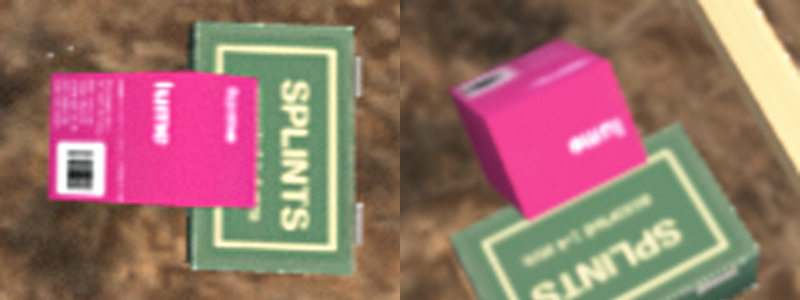

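The crop confirms the geometry. The carton's top +x edge runs from about (0.50,-0.239) to (0.56,-0.242), so its lower edge is at y≈-0.18. The tin's edge is at y≈-0.215. Both fit the sizes given. The batten's yaw is -0.075 rad. First I rotate the tool to match the batten.

Emit:
step_arm(offset=[[0,0,0],[0,0,0],[0,0,0],[0,0,0]], rot=[[0,0,-5.2],[0,0,-5.2],[0,0,-5.2],[0,0,0]], claw=[0,0,0,0])

```text
t: 0.43
position: [0.2135, 0.5872, 0.4041]
ee_rot: [-0.0, 0.037, 0.999, -0.001]
force: [0.7, 0.2, -0.2]
opening: 0.452
gripper_force: 0.0
```

```bash
cat >> h.py <<'E'
from scipy.spatial.transform import Rotation as R
def to(p):
    o=arm.get_obs(); q=o['ee_rot']; r=R.from_quat(np.r_[q[1:],q[0]])
    d=r.inv().apply(np.array(p)-o['position'])*1000
    print('t',o['t'],'pos',o['position'].round(4),'F',o['force'].round(1),'axes\n',r.as_matrix().round(3)); print('tool shift mm',d.round(1)); return d
E
python3 -c "
from h import *
to([.527,-.285,.30])"
```

```text
t 0.4333 pos [0.2135 0.5872 0.4041] F [ 0.7  0.2 -0.2] axes
 [[-0.997  0.073 -0.001]
 [ 0.073  0.997 -0.001]
 [ 0.    -0.001 -1.   ]]
tool shift mm [-376.6 -846.8  104.8]
```

Emit:
step_arm(offset=[[-15,-34,0],[-15,-34,0],[-15,-34,0],[-15,-34,0],[-15,-34,0],[-15,-34,0],[-15,-34,0],[-15,-34,0],[-15,-34,0],[-15,-34,0],[-15,-34,0],[-15,-34,0],[-15,-34,0],[-15,-34,0],[-15,-34,0],[-15,-34,0],[-15,-34,0],[-15,-34,0],[-15,-34,0],[-15,-34,0]], rot=[[0,0,0],[0,0,0],[0,0,0],[0,0,0],[0,0,0],[0,0,0],[0,0,0],[0,0,0],[0,0,0],[0,0,0],[0,0,0],[0,0,0],[0,0,0],[0,0,0],[0,0,0],[0,0,0],[0,0,0],[0,0,0],[0,0,0],[0,0,0]], claw=[0,0,0,0,0,0,0,0,0,0,0,0,0,0,0,0,0,0,0,0])

```text
t: 2.1
position: [0.4608, -0.1155, 0.4046]
ee_rot: [0.0, 0.04, 0.999, 0.0]
force: [0.9, -0.2, 1.1]
opening: -0.002
gripper_force: 0.0
```

Emit:
step_arm(offset=[[-15,-33,20],[-15,-33,20],[-15,-33,20],[-15,-33,20],[-15,-33,20],[0,0,0],[0,0,0]], rot=[[0,0,0],[0,0,0],[0,0,0],[0,0,0],[0,0,0],[0,0,0],[0,0,0]], claw=[0,0,0,0,0,0,0])

```text
t: 2.68
position: [0.5222, -0.2851, 0.301]
ee_rot: [-0.003, 0.041, 0.999, 0.002]
force: [-0.4, 0.2, 0.1]
opening: 0.003
gripper_force: 0.0
```

```bash
python3 -c "
from h import *
to([.527,-.280,.225])"
```

```text
t 2.6833 pos [ 0.5222 -0.2851  0.301 ] F [-0.4  0.2  0.1] axes
 [[-0.997  0.082 -0.005]
 [ 0.082  0.997  0.004]
 [ 0.006  0.003 -1.   ]]
tool shift mm [-4.8  5.2 76. ]
```

Emit:
step_arm(offset=[[-4,0,20],[0,0,20],[0,0,15],[0,0,10],[0,0,0],[0,0,0]], rot=[[0,0,0],[0,0,0],[0,0,0],[0,0,0],[0,0,0],[0,0,0]], claw=[0,0,0,0,0,0])

```text
t: 3.18
position: [0.527, -0.2835, 0.2405]
ee_rot: [0.0, 0.038, 0.999, -0.0]
force: [0.4, -0.3, 0.8]
opening: -0.0
gripper_force: 0.0
```

```bash
python3 -c "
from h import *
to([.527,-.280,.225])
d=snap('scene','s1.png')['pixels'][230:470,150:470]
e=snap('top','t1.png')['pixels'][240:400,330:530]
cv2.imwrite('pics/c1.png',cv2.hconcat([cv2.resize(d,(480,360),interpolation=2),cv2.resize(e,(320,256),interpolation=2)[:256]] if 0 else [cv2.resize(d,(480,360)),cv2.copyMakeBorder(cv2.resize(e,(320,256)),0,104,0,0,0)])[:,:,::-1])
p=arm.get_obs()['position']
print(proj('scene',p-[0,0,.173])-[150,230], 'x1.5')"
```

```text
t 3.1833 pos [ 0.527  -0.2835  0.2405] F [ 0.4 -0.3  0.8] axes
 [[-0.997  0.076  0.   ]
 [ 0.076  0.997 -0.   ]
 [-0.    -0.    -1.   ]]
tool shift mm [ 0.3  3.5 15.5]
[144.46849253 144.85274105] x1.5
```

View pics/c1.png

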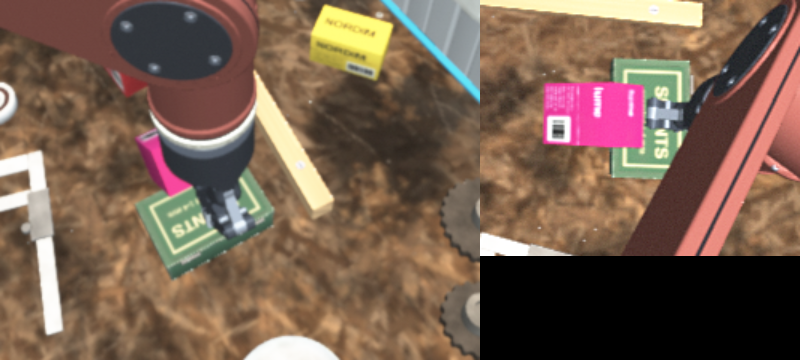

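The finger is over the tin, right of the carton's raised edge, and nothing is touching yet. In the crop the tip is near (225,228). I'll lower it to about 48 mm and push towards +y.

Emit:
step_arm(offset=[[0,0,10],[0,0,9],[0,5,0],[0,5,0],[0,4,0],[0,3,0],[0,3,0],[0,3,0],[0,0,0]], rot=[[0,0,0],[0,0,0],[0,0,0],[0,0,0],[0,0,0],[0,0,0],[0,0,0],[0,0,0],[0,0,0]], claw=[0,0,0,0,0,0,0,0,0])

```text
t: 4.03
position: [0.5288, -0.2606, 0.2209]
ee_rot: [0.0, 0.038, 0.999, 0.0]
force: [0.7, 0.2, -0.7]
opening: 0.003
gripper_force: 0.0
```

Emit:
step_arm(offset=[[0,3,0],[0,3,0],[0,3,0],[0,3,0],[0,0,0]], rot=[[0,0,0],[0,0,0],[0,0,0],[0,0,0],[0,0,0]], claw=[0,0,0,0,0])

```text
t: 4.45
position: [0.5296, -0.2487, 0.2207]
ee_rot: [-0.0, 0.038, 0.999, 0.0]
force: [0.8, -0.5, -0.3]
opening: 0.003
gripper_force: 0.0
```

```bash
python3 -c "
from h import *
to([.527,-.280,.225])
e=snap('top','t2.png')['pixels'][240:400,330:530]
cv2.imwrite('pics/c2.png',cv2.resize(e,(600,480))[:,:,::-1])"
```

```text
t 4.45 pos [ 0.5296 -0.2487  0.2207] F [ 0.8 -0.5 -0.3] axes
 [[-0.997  0.076 -0.   ]
 [ 0.076  0.997  0.   ]
 [ 0.     0.    -1.   ]]
tool shift mm [  0.2 -31.4  -4.3]
```

View pics/c2.png

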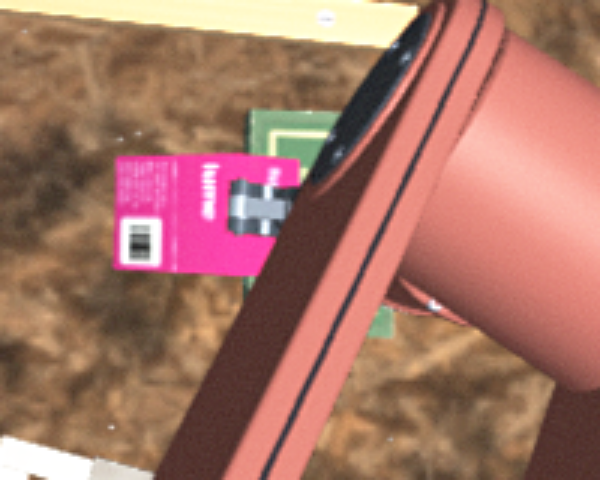

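The carton's left edge has shifted slightly, from column 370 to about 368 in the full picture, so contact has begun. I keep pushing slowly.

Emit:
step_arm(offset=[[0,2,0],[0,2,0],[0,2,0],[0,2,0],[0,2,0],[0,2,0],[0,2,0],[0,0,0]], rot=[[0,0,0],[0,0,0],[0,0,0],[0,0,0],[0,0,0],[0,0,0],[0,0,0],[0,0,0]], claw=[0,0,0,0,0,0,0,0])

```text
t: 5.17
position: [0.5307, -0.2348, 0.2206]
ee_rot: [-0.0, 0.038, 0.999, 0.0]
force: [0.3, 0.6, 0.7]
opening: -0.0
gripper_force: 0.0
```

```bash
python3 -c "
from h import *
to([.527,-.280,.225])
e=snap('top','t3.png')['pixels'][240:400,330:530]
d=snap('scene','s3.png')['pixels'][230:390,150:350]
cv2.imwrite('pics/c3.png',cv2.resize(cv2.hconcat([e,d]),(800,320))[:,:,::-1])"
```

```text
t 5.1667 pos [ 0.5307 -0.2348  0.2206] F [0.3 0.6 0.7] axes
 [[-0.997  0.076 -0.   ]
 [ 0.076  0.997  0.   ]
 [ 0.     0.    -1.   ]]
tool shift mm [  0.2 -45.3  -4.4]
```

View pics/c3.png

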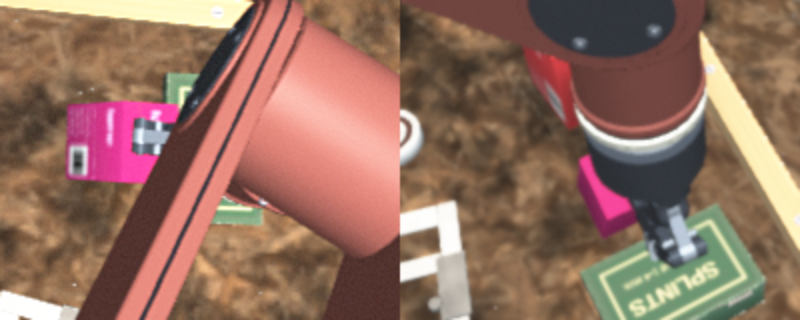

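The carton is rising and its left side now looks much steeper. I continue past the tipping point.

Emit:
step_arm(offset=[[0,2,0],[0,2,0],[0,2,0],[0,2,0],[0,2,0],[0,2,0],[0,2,0],[0,0,0],[0,0,0],[0,0,0]], rot=[[0,0,0],[0,0,0],[0,0,0],[0,0,0],[0,0,0],[0,0,0],[0,0,0],[0,0,0],[0,0,0],[0,0,0]], claw=[0,0,0,0,0,0,0,0,0,0])

```text
t: 6.1
position: [0.5317, -0.2213, 0.2207]
ee_rot: [0.0, 0.038, 0.999, -0.0]
force: [0.6, 0.3, 1.3]
opening: -0.002
gripper_force: 0.0
```

```bash
python3 -c "
from h import *
to([.527,-.280,.225])
e=snap('top','t4.png')['pixels'][240:400,330:530]
d=snap('scene','s4.png')['pixels'][230:390,150:350]
cv2.imwrite('pics/c4.png',cv2.resize(cv2.hconcat([e,d]),(800,320))[:,:,::-1])"
```

```text
t 6.1 pos [ 0.5317 -0.2213  0.2207] F [0.6 0.3 1.3] axes
 [[-0.997  0.076  0.   ]
 [ 0.076  0.997 -0.   ]
 [-0.    -0.    -1.   ]]
tool shift mm [  0.2 -58.9  -4.3]
```

View pics/c4.png

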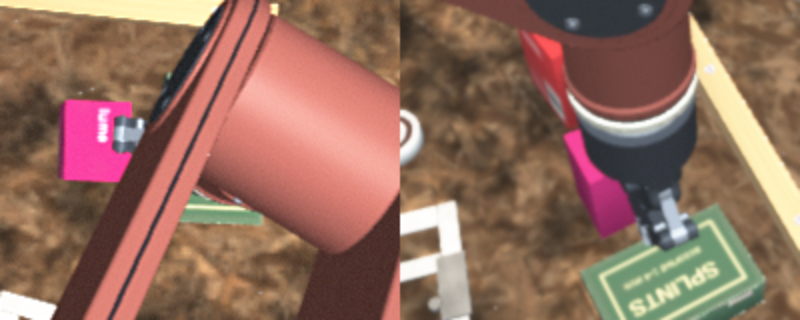

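The carton looks upright: the top face is about square in the top view and the sides are vertical in the scene view. I back off, rise and draw back to get a clear look.

Emit:
step_arm(offset=[[0,-15,0],[0,-15,0],[0,-5,-20],[0,0,-30],[0,0,-30],[0,0,-20],[30,0,0],[40,0,0],[40,0,0],[20,0,0],[0,0,0],[0,0,0]], rot=[[0,0,0],[0,0,0],[0,0,0],[0,0,0],[0,0,0],[0,0,0],[0,0,0],[0,0,0],[0,-6,0],[0,-6,0],[0,-6,0],[0,-6,0]], claw=[0,0,0,0,0,0,15,15,15,15,15,15])

```text
t: 7.2
position: [0.3982, -0.2476, 0.3191]
ee_rot: [0.21, 0.039, 0.977, -0.01]
force: [1.1, 0.1, -0.7]
opening: 0.175
gripper_force: 0.0
```

```bash
python3 -c "
from h import *
to([.40,-.155,.3])
e=snap('top','t5.png')['pixels'][200:400,240:490]
d=snap('scene','s5.png')['pixels'][200:400,150:400]
cv2.imwrite('pics/c5.png',cv2.resize(cv2.hconcat([e,d]),(800,320),interpolation=2)[:,:,::-1])"
```

```text
t 7.2 pos [ 0.3982 -0.2476  0.3191] F [ 1.1  0.1 -0.7] axes
 [[-0.909  0.079  0.41 ]
 [ 0.071  0.997 -0.035]
 [-0.412 -0.003 -0.911]]
tool shift mm [12.8 92.5 14.9]
```

View pics/c5.png

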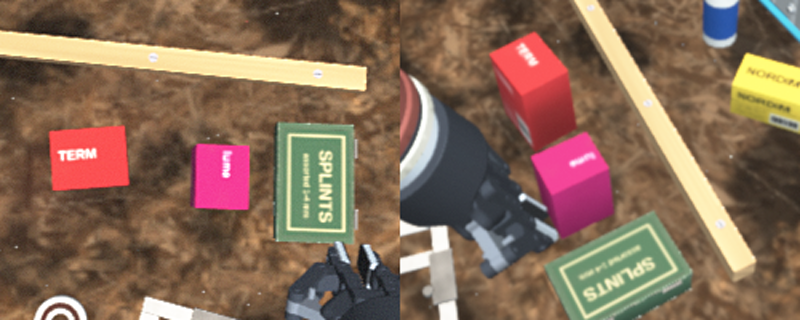

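The carton stands free. Its top face runs from (195,144) to (248,210) in the left crop, and the tin and tall carton haven't moved.

```bash
python3 -c "
from h import *
c=np.array([ray('top',240+x/1.6,200+y/1.6,.085) for x,y in [(195,144),(249,146),(248,210),(193,209)]]);print(c.round(3),c.mean(0).round(3))
o=arm.get_obs();q=o['ee_rot'];tz=R.from_quat(np.r_[q[1:],q[0]]).apply([0,0,1])
m=c.mean(0); tip=np.array([m[0]-.03-.035, m[1]+.0755*.065,.018])
print('tip',tip); to(tip-.173*tz+[0,0,.1]); to(tip-.173*tz)"
```

```text
[[ 0.56  -0.129  0.085]
 [ 0.56  -0.18   0.085]
 [ 0.5   -0.179  0.085]
 [ 0.5   -0.128  0.085]] [ 0.53  -0.154  0.085]
tip [ 0.46496155 -0.14932596  0.018     ]
t 7.3 pos [ 0.3982 -0.2474  0.3188] F [0.  0.1 0.3] axes
 [[-0.91   0.08   0.407]
 [ 0.072  0.997 -0.033]
 [-0.409 -0.001 -0.913]]
tool shift mm [ 28.4 103.3  34.2]
t 7.3 pos [ 0.3982 -0.2474  0.3188] F [0.  0.1 0.3] axes
 [[-0.91   0.08   0.407]
 [ 0.072  0.997 -0.033]
 [-0.409 -0.001 -0.913]]
tool shift mm [ 69.2 103.4 125.5]
```

Emit:
step_arm(offset=[[7,26,8.5],[7,26,8.5],[7,26,8.5],[7,25.5,8.5],[10.2,0,22.8],[10.2,0,22.8],[10.2,0,22.8],[10.2,0,22.8],[0,0,0],[0,0,0]], rot=[[0,0,0],[0,0,0],[0,0,0],[0,0,0],[0,0,0],[0,0,0],[0,0,0],[0,0,0],[0,0,0],[0,0,0]], claw=[15,15,15,15,15,15,15,15,15,15])

```text
t: 8.13
position: [0.3953, -0.1421, 0.1752]
ee_rot: [0.205, 0.037, 0.978, -0.007]
force: [-0.4, 0.6, 0.3]
opening: 0.176
gripper_force: 0.0
```

```bash
python3 -c "
from h import *
o=arm.get_obs();q=o['ee_rot'];tz=R.from_quat(np.r_[q[1:],q[0]]).apply([0,0,1]);p=o['position']
print('tip',p+.173*tz)
to(p+[.0997,-.00755,0])"
```

```text
tip [ 0.46463726 -0.14702558  0.01680638]
t 8.1333 pos [ 0.3953 -0.1421  0.1752] F [-0.4  0.6  0.3] axes
 [[-0.913  0.076  0.401]
 [ 0.07   0.997 -0.028]
 [-0.402  0.002 -0.916]]
tool shift mm [-91.6   0.   40.2]
```

Emit:
step_arm(offset=[[-4.1,0,1.8],[-4.1,0,1.8],[-4.1,0,1.8],[-4.1,0,1.8],[-4.1,0,1.8],[-4.1,0,1.8],[-4.1,0,1.8],[-4.1,0,1.8],[-4.1,0,1.8],[-4.1,0,1.8],[-4.1,0,1.8],[-4.1,0,1.8],[-4.1,0,1.8],[-4.1,0,1.8],[-4.1,0,1.8],[-4.1,0,1.8],[-4.1,0,1.8],[-4.1,0,1.8],[-4.1,0,1.8],[0,0,0]], rot=[[0,0,0],[0,0,0],[0,0,0],[0,0,0],[0,0,0],[0,0,0],[0,0,0],[0,0,0],[0,0,0],[0,0,0],[0,0,0],[0,0,0],[0,0,0],[0,0,0],[0,0,0],[0,0,0],[0,0,0],[0,0,0],[0,0,0],[0,0,0]], claw=[15,15,15,15,15,15,15,15,15,15,15,15,15,15,15,15,15,15,15,15])

```text
t: 9.8
position: [0.4813, -0.1489, 0.177]
ee_rot: [0.208, 0.037, 0.977, -0.008]
force: [-0.3, -0.7, -0.6]
opening: 0.176
gripper_force: 0.0
```

```bash
python3 -c "
from h import *
o=arm.get_obs();q=o['ee_rot'];tz=R.from_quat(np.r_[q[1:],q[0]]).apply([0,0,1]);p=o['position']
print('tip',p+.173*tz,o['force'])
e=snap('top','t6.png')['pixels'][180:380,260:510]
d=snap('scene','s6.png')['pixels'][200:400,150:400]
cv2.imwrite('pics/c6.png',cv2.resize(cv2.hconcat([e,d]),(800,320),interpolation=2)[:,:,::-1])"
```

```text
tip [ 0.55161318 -0.15439273  0.01905903] [-0.30478022 -0.66984337 -0.57460119]
```

View pics/c6.png

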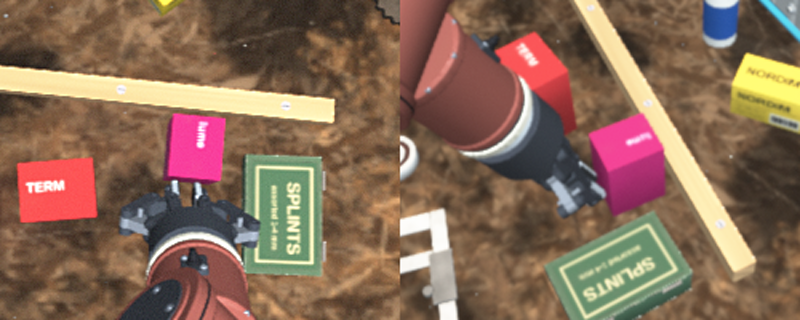

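The carton is aligned with the batten, still upright and about 1.5 cm short of it. Its rear top corners are at (174,113) and (226,118) in the left crop. I push on slowly.

Emit:
step_arm(offset=[[-1.8,0,0.8],[-1.8,0,0.8],[-1.8,0,0.8],[-1.8,0,0.8],[-1.8,0,0.8],[0,0,0]], rot=[[0,0,0],[0,0,0],[0,0,0],[0,0,0],[0,0,0],[0,0,0]], claw=[15,15,15,15,15,15])

```text
t: 10.4
position: [0.4906, -0.1495, 0.1768]
ee_rot: [0.208, 0.037, 0.977, -0.008]
force: [-0.4, -0.2, -0.3]
opening: 0.176
gripper_force: 0.0
```

```bash
python3 -c "
from h import *
for x,y in [(174,113),(226,118)]: print(ray('top',260+x/1.6,180+y/1.6,.085).round(4))
d=arm.get_obs();print(d['position'],d['force'])
e=snap('top','t7.png')['pixels'][230:310,340:440]
cv2.imwrite('pics/c7.png',cv2.resize(e,(600,480),interpolation=2)[:,:,::-1])"
```

```text
[ 0.6208 -0.1391  0.085 ]
[ 0.617  -0.1888  0.085 ]
[ 0.49056502 -0.1495364   0.17682654] [-0.4275417  -0.22136545 -0.26119271]
```

Emit:
step_arm(offset=[[-1.8,0,0.8],[-1.8,0,0.8],[-1.8,0,0.8],[-0.9,0,0.4],[0,0,0]], rot=[[0,0,0],[0,0,0],[0,0,0],[0,0,0],[0,0,0]], claw=[15,15,15,15,15])

```text
t: 10.87
position: [0.4968, -0.1499, 0.1765]
ee_rot: [0.207, 0.037, 0.978, -0.008]
force: [-4.7, -0.0, 3.7]
opening: 0.177
gripper_force: 2.6
```

Emit:
step_arm(offset=[[-0.9,0,0.4],[0,0,0]], rot=[[0,0,0],[0,0,0]], claw=[15,15])

```text
t: 11.03
position: [0.4972, -0.1499, 0.1762]
ee_rot: [0.206, 0.037, 0.978, -0.007]
force: [-10.6, -0.2, 7.5]
opening: 0.168
gripper_force: 5.2
```

Emit:
step_arm(offset=[[-0.9,0,0.4],[0,0,0]], rot=[[0,0,0],[0,0,0]], claw=[15,15])

```text
t: 11.2
position: [0.4976, -0.1499, 0.1759]
ee_rot: [0.206, 0.037, 0.978, -0.007]
force: [-15.1, -0.2, 9.1]
opening: 0.175
gripper_force: 7.5
```

The force jump shows the carton is seated against the batten. I back off and look.

Emit:
step_arm(offset=[[2,0,-0.9],[4,0,-1.8],[9,0,-4],[18,0,-8],[18,0,-8],[0,0,0],[0,0,0]], rot=[[0,0,0],[0,0,0],[0,0,0],[0,0,0],[0,0,0],[0,0,0],[0,0,0]], claw=[15,15,15,15,15,15,15])

```text
t: 11.78
position: [0.4425, -0.1457, 0.1766]
ee_rot: [0.208, 0.038, 0.977, -0.008]
force: [1.4, 0.2, -0.2]
opening: 0.179
gripper_force: 0.0
```

```bash
python3 -c "
from h import *
e=snap('top','t8.png')['pixels'][180:380,260:510]
d=snap('scene','s8.png')['pixels'][200:400,150:400]
cv2.imwrite('pics/c8.png',cv2.resize(cv2.hconcat([e,d]),(800,320),interpolation=2)[:,:,::-1])"
```

```text
(no output)
```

View pics/c8.png

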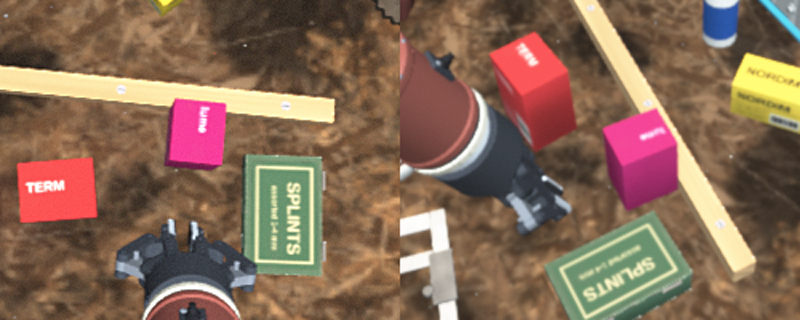

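The carton stands upright with its rear side (174,98)–(226,103) along the batten. The fingers are clear and the tin hasn't moved, so I hand the job in.

```bash
python3 -c "
from rig import arm
print(arm.close_job())"
```

```text
the job is handed in; nothing more can be done
None
```

The job is handed in at about 12 s of the 48 s: the carton was pushed upright and slid until its rear side met the batten, the fingers were clear in the last pictures, and nothing else appeared to have moved; no verdict came back.

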